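# Lock the stage ring of a microscope stand with the pin spanner

### The arm

A 7-joint arm with a two-finger parallel gripper is mounted at the origin on the work surface. World frame = base frame: x ahead of the robot, y to its left, z up, the work surface at z = 0. Lengths are in m, angles in degrees, forces in N, time in s.
With the tool pointing down it reaches from about 0.425 to 0.875 m from the base axis. Payload 8.4 kg.
Tool frame: the origin (TCP) lies midway between the tips of the shut fingers; the grasp point (between the pads) lies 19 mm behind it; x points along the fingers, z is the direction in which the jaws open and shut, and the axes are right-handed (so a half turn about x gives the same grasp; the last joint's range is limited). The gripper opens to 85 mm and grips with 20 to 120 N. Pads are 22 mm wide; open, the fingers measure 114 mm over their backs; the gripper's body (76 mm by 85 mm) begins 54 mm behind the grasp point. The pads swing forward as they close: fully open they stand 13 mm farther back than shut.
Start: joints at [68.915, 19.091, 2.286, 83.961, -0.768, 76.965, -3.352], TCP at [0.173, -0.627, 0.231] pointing down, gripper open.
Joint ranges: [-147.57, 147.57], [-21.85, 119.76], [-74.77, 79.35], [14.55, 137.4], [-85.83, 265.84], [4.83, 119.75], [-152.11, 152.11]. Speed limits (degrees/s): [127.2, 127.2, 159.86, 159.86, 180, 180, 180].

### API

Orientations are given as a 3x3 rotation matrix whose columns are the frame's x, y, z axes.
In Python, from cell import get_state, grab_frame, workorder, masks_of gives the robot as it stands. The module is installed in compiled form; this text tells all that it offers.
- The arm moves only by the tool apply_moves, never from a script. Its argument "deltas" is a list of rows, each an object of numbers: "x", "y", "z": the shift along the tool's x, y, z in mm; "ax", "ay", "az": the turn, a rotation vector about the tool's x, y, z in degrees. In form: [{"x": .., "y": .., "z": .., "ax": .., "ay": .., "az": ..}, ...]. A call has 1 to 8 rows; each row shifts and turns the commanded pose from where the row before left it, along the tool's axes as they then stand; what a row does not reach is not made up. A row lasts 1/10 s, in which the tool goes at most 50 mm and 8.59 degrees, less where a joint would pass 70% of its speed; a pose out of reach is approached as far as the arm can. A call is refused whole if a number of a shift passes 50 or a number of a turn 8.59, either way. A call with a gripper value outside its range is refused whole. "gripper" is the gripper command: -1 is fully open, 1 is shut, values between are in proportion, set as the call begins (left out, the last holds). The fingers move at their own pace and stop on an object; the grip force is fixed at half the most. Time passes only in rows, so rows that do not move let the fingers close. It gives the time, the measured TCP pose, the force and the opening at its end, in the units of the state.
- get_state(): the state, without advancing time (a new reading comes with each control period).
- grab_frame(name): name is "side" or "top" or "wrist"; returns a dict with "color" (400x640x3 uint8, red, green, blue), "z_map" (400x640 float32, m along the optical axis (not along the pixel's ray), 0 where there is no reading), "camera_matrix" (3x3 intrinsics, pixels), "T" (4x4, takes a point from camera to world coordinates). Camera axes: x right, y up, looking along -z (the intrinsics and any distortion apply to the point x, -y, -z); pixel columns grow to the right and rows downward; lengths in m; the calibration is good to about 2 mm. The wrist camera is an equidistant fisheye: a pixel r from the principal point sees the ray r / f radians off the axis. A picture is of the moment at which its call begins.
- workorder.job_done(): hands the job in, once; it reports no verdict.
Trained networks look in the newest picture that a camera, given by its name, has taken for a name from the list of things; names that differ only in an ending like _2 or _b are one class to them, and where a whole thing is asked for, a point or a joint stands for the part that bears it (a point fixed in the world has none). Each returns a list of dicts, best first, with "confidence" (0 to 1); they miss things now and then, are a little off and sometimes report something else, mostly with a low value. They report only what shows in the picture. A call takes as long as a camera call. They do not tell look-alikes from the thing itself.
- masks_of(thing, camera): "mask" (400x640 bool, what is visible of it) and "box" ([centre column, centre row, width, height] in pixels, round what is visible of it).
The state is a dict: "time_s": time; "q": joint angles; "dq": joint speeds; "effort": joint torques, N m; "position": TCP position; "orientation": TCP orientation; "contact_force": force on the tool from outside, world axes, zero at the start; "moment": the same for the moment, N m; "finger_gap": finger opening in m.
Only numpy, scipy, OpenCV 4.12 (cv2) and the standard library are available. Lean on these libraries where they do the work, as an engineer would, in place of code of your own. Each camera call takes 0.05 s, during which the arm holds its last target.

### The job

The stage ring on the white microscope stand is loose. Take the pin spanner that fits it (the wide one), set both of its pins fully down into the two holes of the ring, and only then turn the ring clockwise, seen from above, as far as it goes, so that its two holes line up with the pillar socket. Let go and leave the spanner standing in the ring for the teacher to check; leave the narrow spanner on its rest and do not push the ring with the fingers.

Things in the scene. Friction and masses are not known exactly. Their poses are not given: they have to be found in the camera images.
- wide_spanner: Fitting spanner, 0.18-0.35 kg: flat steel bar 116 x 40 x 8 mm, upright black handle in its middle (36 mm along the bar, 24 across, top 74 mm above the bar's underside), two 8 mm pins 88 mm apart, 12 mm long, pointing down. Same either way round. Starts upright on a wooden rest 24 mm high, pins hanging free in its channel. Origin: middle of bar's underside; x along bar, y across, z up.
- narrow_spanner: Spanner that does not fit: bar only 76 mm long, pins 48 mm apart; handle, origin and axes as on the wide one. Each stands on its own dark wooden rest (150 x 64 x 24 mm); which rest is nearer the stand varies. Leave it alone.
- ring_top (a point): Middle of the stage ring's top face, on its axis, 71 mm above the table; turns with the ring: x through the two holes, z up. Ring: bright metal disc 126 mm across, white centre. Holes: 20 mm wide, 15 deep, 44 mm either side of the axis; 8 mm pins have 6 mm play all round, so the spanner turns up to 8 degrees before driving. Pins in, the bar's underside rests on the ring.
- stage_ring (a joint): Ring angle in rad, growing clockwise from above; starts at 0 to 0.3, hard stop at 1.05 (locked: holes in line with the steel pillar socket, 130 mm from the axis on the far side, 56 mm wide, top at 85 mm). Turns at 0.12 N m and stays where left. It lies on a fixed white stand, 270 x 190 mm, 55 mm high.
Mind the look-alikes: they are no part of the job. What is shaped like the wide_spanner but green or turquoise is not meant.

How it is judged:
By the outcome, as a careful person would: the job done as asked, in the order asked, and still so for the second after the job is handed in, with the robot touching nothing.
It also fails if it takes over 46 s, if anything falls off the work surface, if the arm or the gripper's body presses on something with over 40 N, if the wrist force passes 120 N, or if a joint passes its speed limit or range.

## Working session

There is one attempt and no reset: what is moved stays moved. The work goes in short steps, Python scripts to look and compute and a tool call to move; the robot and the scene stay as the last step left them, time stands still between calls to the robot, and variables do not carry over. Pictures are saved under pics/ and viewed, and the job is handed in when it is done.

Besides the shell and the picture viewer there is one more tool, called after ">>>" in YAML: its name, and indented under it one key for each argument. apply_moves: Moves the arm, as the interface text tells. Its arguments: {"type":"object","properties":{"deltas":{"type":"array"},"gripper":{"type":"number"}},"required":["deltas"]}

```bash
mkdir -p pics
cat > h.py <<'E'
import numpy as np, cv2
from cell import get_state, grab_frame, workorder, masks_of
def save(n,c): cv2.imwrite('pics/'+n+'.png', c[:,:,::-1])
def px2w(f,u,v,z=None):
    K=f['camera_matrix'];T=f['T']
    if z is None: z=f['z_map'][int(round(v)),int(round(u))]
    x=(u-K[0,2])/K[0,0]*z; y=(v-K[1,2])/K[1,1]*z
    return (T@np.array([x,-y,-z,1]))[:3]
def cloud(f):
    K=f['camera_matrix'];T=f['T'];z=f['z_map']
    v,u=np.mgrid[0:z.shape[0],0:z.shape[1]]
    P=np.stack([(u-K[0,2])/K[0,0]*z,-(v-K[1,2])/K[1,1]*z,-z,np.ones_like(z)],-1)@T.T
    return P[...,:3]
E
python3 - <<'E'
from h import *
import pickle
s=get_state();print({k:np.round(v,3).tolist() for k,v in s.items()})
D={}
for n in ('top','side','wrist'):
    f=grab_frame(n);save(n+'0',f['color']);D[n]=f
    print(n,f['camera_matrix'].round(1).tolist(),f['T'].round(3).tolist(),f.keys())
    for t in ('wide_spanner','narrow_spanner','ring_top'):
        for m in masks_of(t,n): print(n,t,round(m['confidence'],2),np.round(m['box']))
pickle.dump(D,open('d0.pkl','wb'))
E
```

```text
{'time_s': 0.0, 'q': [68.916, 19.13, 2.283, 84.012, -0.769, 76.964, -3.352], 'dq': [0.064, -0.095, 0.041, -0.025, 0.029, 0.003, -0.039], 'effort': [-0.001, -65.857, 1.365, -40.558, 0.017, 0.012, 0.0], 'position': [0.172, -0.626, 0.23], 'orientation': [[-0.0, 0.964, 0.266], [0.002, 0.266, -0.964], [-1.0, -0.0, -0.002]], 'contact_force': [-0.069, 0.44, -0.233], 'moment': [-0.012, 0.019, 0.026], 'finger_gap': 0.086}
top [[387.9, 0.0, 319.0], [0.0, 387.9, 198.8], [0.0, 0.0, 1.0]] [[0.011, 0.987, -0.162, 0.205], [-1.0, 0.012, 0.003, -0.092], [0.005, 0.162, 0.987, 1.122], [0.0, 0.0, 0.0, 1.0]] dict_keys(['color', 'z_map', 'camera_matrix', 'T'])
top wide_spanner 0.94 [320. 158.  21.  39.]
top wide_spanner 0.94 [180. 269.  44.  27.]
top wide_spanner 0.9 [401. 251.  21.  40.]
top wide_spanner 0.66 [450. 222.  30.  38.]
top wide_spanner 0.5 [405. 172.  24.  25.]
top narrow_spanner 0.6 [406. 174.  20.  26.]
top ring_top 0.96 [209. 136.  45.  45.]
side [[362.2, 0.0, 321.6], [0.0, 362.2, 199.4], [0.0, 0.0, 1.0]] [[-0.953, 0.199, -0.23, 0.174], [-0.303, -0.58, 0.756, 0.627], [0.018, 0.79, 0.613, 0.638], [0.0, 0.0, 0.0, 1.0]] dict_keys(['color', 'z_map', 'camera_matrix', 'T'])
side wide_spanner 0.96 [284. 191.  43.  30.]
side wide_spanner 0.9 [375. 141.  32.  24.]
side wide_spanner 0.78 [365. 369.  35.  62.]
side wide_spanner 0.57 [394. 170.  39.  31.]
side wide_spanner 0.15 [323. 151.  22.  33.]
side narrow_spanner 0.96 [324. 150.  23.  32.]
side ring_top 0.56 [195. 271.  63.  54.]
wrist [[309.7, 0.0, 321.2], [0.0, 309.7, 198.7], [0.0, 0.0, 1.0]] [[0.265, 0.928, 0.263, 0.238], [-0.964, 0.255, 0.073, -0.607], [0.0, -0.272, 0.962, 0.374], [0.0, 0.0, 0.0, 1.0]] dict_keys(['color', 'z_map', 'camera_matrix', 'T'])
wrist wide_spanner 0.76 [231.  37.  59.  71.]
wrist wide_spanner 0.73 [109.  71.  68.  86.]
```

View pics/top0.png

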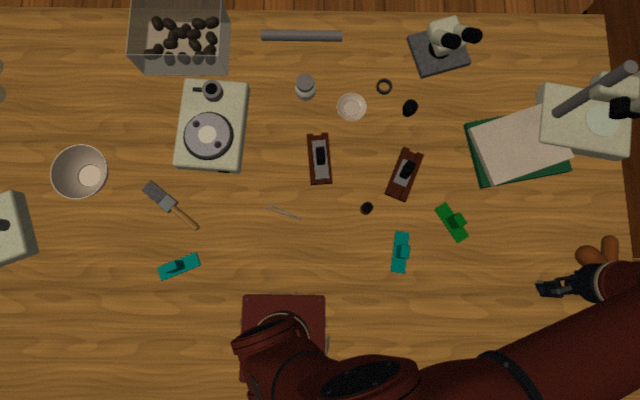

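View pics/side0.png

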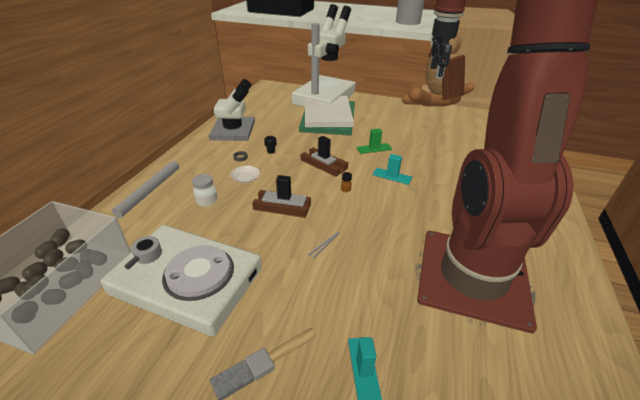

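Run:
```python
from h import *
import pickle
D=pickle.load(open('d0.pkl','rb'))
a=cv2.resize(D['top']['color'][110:310,150:480],None,fx=2.4,fy=2.4,interpolation=cv2.INTER_CUBIC);save('topcrop',a)
a=cv2.resize(D['side']['color'][110:220,250:430],None,fx=4,fy=4,interpolation=cv2.INTER_CUBIC);save('sidecrop',a)
```

```text
(no output)
```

View pics/topcrop.png

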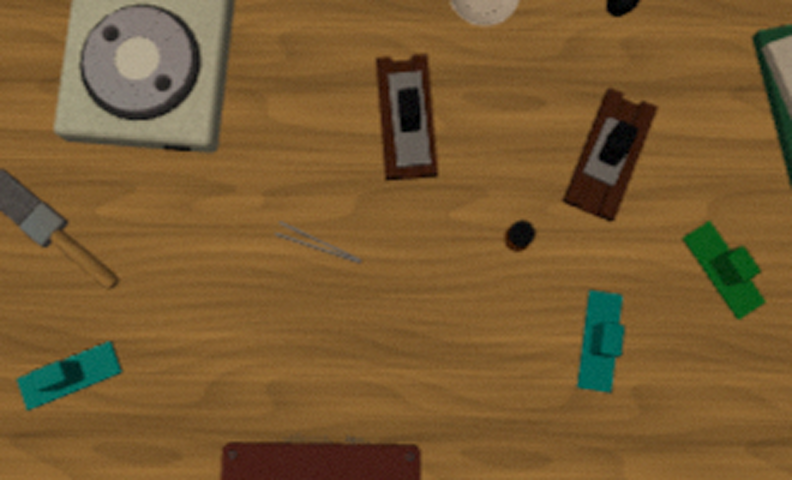

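View pics/sidecrop.png

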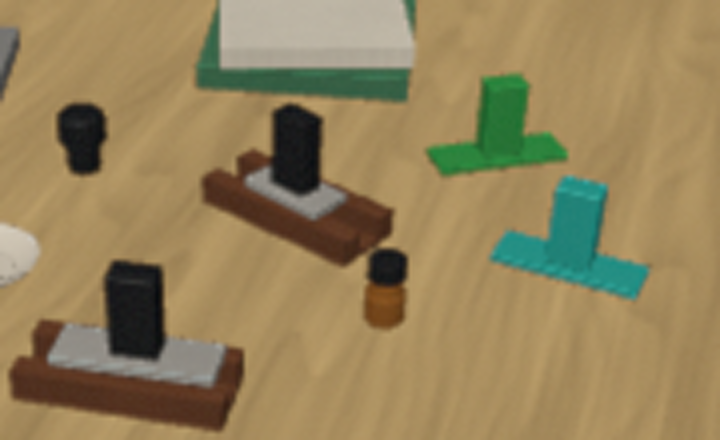

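The wide spanner is at top (320,158) / side (284,191): grey bar nearly as long as its rest, black handle, on the rest nearer the stand. The narrow one is at top (405,172) / side (324,150), with a short bar. The turquoise and green ones (top 180,269; 401,251; 450,222) are look-alikes. The ring is at top (209,136), its holes at about (196,124) and (218,144), and the socket at (211,90). The crops confirm all of this. Next I'll measure.

```bash
cat > meas.py <<'E'
from h import *
import pickle
D=pickle.load(open('d0.pkl','rb'))
def rect(P):
    r=cv2.minAreaRect((P[:,:2]*1000).astype(np.float32)); return np.round(r[0],1),np.round(r[1],1),round(r[2],1)
for n,win in (('top',(125,195,300,340)),('side',(165,225,245,320))):
    f=D[n];C=cloud(f);c=f['color'].astype(int)
    a,b,l,r=win;S=np.zeros(C.shape[:2],bool);S[a:b,l:r]=1
    z=C[...,2]
    print(n,'table z',np.median(z[S&(z<0.015)]))
    sat=c.max(-1)-c.min(-1)
    bar=S&(sat<25)&(c.max(-1)>90)&(z>0.02)&(z<0.05)
    h=S&(c.max(-1)<60)&(z>0.08)
    rest=S&(z>0.015)&(z<0.045)
    for nm,m in (('bar',bar),('handle top',h),('bar+rest',rest)):
        P=C[m]; print(n,nm,len(P),'med',P.mean(0).round(4),'zmed',np.median(P[:,2]).round(4),rect(P))
    zz=z[S]; print(np.histogram(zz,bins=np.arange(0,.13,.008)))
for n,win in (('top',(75,180,165,255)),('side',(225,335,95,265))):
    f=D[n];C=cloud(f);a,b,l,r=win
    S=np.zeros(C.shape[:2],bool);S[a:b,l:r]=1
    z=C[...,2]
    print(n,np.histogram(z[S],bins=np.arange(0,.13,.006)))
    R=S&(z>0.066)&(z<0.077);P=C[R]
    st=S&(z>0.045)&(z<0.062);print('stand',rect(C[st]),C[st].mean(0))
    so=S&(z>0.08)&(z<0.1);print('socket',C[so].mean(0),rect(C[so]),so.sum())
    m=masks_of('ring_top',n)[0]['mask'];P=C[m];print('ringmask',P.mean(0),np.median(P[:,2]),rect(P),cv2.minEnclosingCircle((P[:,:2]*1000).astype(np.float32)))
    x,y=C[...,0],C[...,1]
E
python3 meas.py
```

```text
top table z 0.000628189596837192
top bar 275 med [ 0.4931 -0.0962  0.0323] zmed 0.0322 (array([502. , -95.8]), array([113.9,  37.8]), 6.2)
top handle top 113 med [ 0.4968 -0.0971  0.1061] zmed 0.098 (array([362.3, -99.3]), array([314.1,  21.9]), 1.3)
top bar+rest 859 med [ 0.5027 -0.0946  0.028 ] zmed 0.0271 (array([508.3, -94.9]), array([150.9,  64. ]), 5.3)
(array([1060,   18,  217,  421,  216,    5,   10,    7,    6,    8,    7,
         21,   97,    0,    0,    0]), array([0.   , 0.008, 0.016, 0.024, 0.032, 0.04 , 0.048, 0.056, 0.064,
       0.072, 0.08 , 0.088, 0.096, 0.104, 0.112, 0.12 , 0.128]))
side table z -0.00011087635691420239
side bar 362 med [ 0.4988 -0.0904  0.0308] zmed 0.0312 (array([501.8, -96.5]), array([116.2,  45.7]), 7.9)
side handle top 127 med [ 0.4979 -0.0897  0.092 ] zmed 0.0941 (array([499., -93.]), array([33.4, 22.8]), 9.2)
side bar+rest 860 med [ 0.5057 -0.085   0.0266] zmed 0.025 (array([ 569.7, -118.9]), array([128.3, 293.2]), 66.0)
(array([1337,  242,  301,  396,  114,   32,   36,   32,   38,   36,   41,
         47,   60,    0,    0,    0]), array([0.
[... 810 characters left out ...]
71094)
side (array([2661,   27,  172,  354,  371,  369,  396,  428, 2023, 3923,  493,
       2383,  315,  202,  412,   76,   67,   60,   52,   53,    5]), array([0.   , 0.006, 0.012, 0.018, 0.024, 0.03 , 0.036, 0.042, 0.048,
       0.054, 0.06 , 0.066, 0.072, 0.078, 0.084, 0.09 , 0.096, 0.102,
       0.108, 0.114, 0.12 , 0.126]))
stand (array([659.2, 218.8]), array([189.7, 392.1]), 86.2) [0.59439563 0.24418844 0.05442646]
socket [0.71929262 0.22232821 0.08651725] (array([746.3, 229.6]), array([174.6,  78.1]), 2.7) 682
ringmask [0.55387959 0.23264298 0.07111763] 0.06995719905410458 (array([376.1, 379.2]), array([122.4, 629.1]), 49.9) ((403.47418212890625, 411.71246337890625), 315.00244140625)
```

```bash
cat > meas2.py <<'E'
from h import *
import pickle
D=pickle.load(open('d0.pkl','rb'))
from scipy.optimize import least_squares
for n in ('top','side'):
    f=D[n];C=cloud(f);x,y,z=[C[...,i] for i in range(3)]
    R=(z>0.0665)&(z<0.075)&(np.hypot(x-.558,y-.218)<0.075)
    R=cv2.morphologyEx(R.astype(np.uint8),cv2.MORPH_OPEN,np.ones((3,3)))
    nl,lab,st,ce=cv2.connectedComponentsWithStats(R);k=1+np.argmax(st[1:,4]);R=lab==k
    cs,_=cv2.findContours(R.astype(np.uint8),cv2.RETR_EXTERNAL,cv2.CHAIN_APPROX_NONE)
    p=max(cs,key=len)[:,0];E=C[p[:,1],p[:,0]]
    s=least_squares(lambda q:np.hypot(E[:,0]-q[0],E[:,1]-q[1])-q[2],[.558,.218,.063],loss='soft_l1',f_scale=.001)
    cx,cy,r=s.x;print(n,'ring',s.x.round(4),'zmed',np.median(z[R]))
    # colour holes: project pixels to plane z=.071
    K=f['camera_matrix'];T=f['T'];v,u=np.mgrid[0:400,0:640]
    d=np.stack([(u-K[0,2])/K[0,0],-(v-K[1,2])/K[1,1],-np.ones_like(u,float)],-1)@T[:3,:3].T
    t=(0.071-T[2,3])/d[...,2];X=T[0,3]+t*d[...,0];Y=T[1,3]+t*d[...,1]
    rr=np.hypot(X-cx,Y-cy);g=f['color'].mean(-1)
    an=(rr>.030)&(rr<.056);med=np.median(g[an]);H=(an&(g<0.72*med)).astype(np.uint8)
    nl,lab,st,ce=cv2.connectedComponentsWithStats(H);hs=[]
    for k in np.argsort(-st[1:,4])[:2]+1:
        m=lab==k;w=(med-g[m]);hs.append([np.average(X[m],weights=w),np.average(Y[m],weights=w)]);print('hole',st[k,4],np.round(hs[-1],4),'r',np.hypot(hs[-1][0]-cx,hs[-1][1]-cy).round(4),ce[k].round(1))
    h=np.array(hs);dd=h[0]-h[1];dd*=np.sign(dd[0]);print('mid',h.mean(0).round(4),'sep',np.hypot(*dd).round(4),'dir deg',np.degrees(np.arctan2(dd[1],dd[0])).round(1))
    # white centre
    m=(rr<.03)&(g>1.25*med);print('white',X[m].mean().round(4),Y[m].mean().round(4))
    so=(z>.081)&(z<.09)&(np.hypot(x-.69,y-.215)<.06);print('socket',np.median(C[so],0).round(4),C[so].min(0).round(3),C[so].max(0).round(3))
    # stand top
    S=(z>.050)&(z<.060)&(x>.42)&(x<.76)&(y>.09)&(y<.34)
    rr_=cv2.minAreaRect((C[S][:,:2]*1000).astype(np.float32));print('stand',rr_)
    # handle
    Hh=(z>.093)&(z<.103)&(np.hypot(x-.5,y+.096)<.04);print('handle',Hh.sum(),np.median(z[Hh]),cv2.minAreaRect((C[Hh][:,:2]*1000).astype(np.float32)))
    c=f['color'].astype(int);sat=c.max(-1)-c.min(-1)
    B=(z>.027)&(z<.038)&(np.hypot(x-.5,y+.096)<.075)&(sat<25)&(c.max(-1)>80)
    B=cv2.morphologyEx(B.astype(np.uint8),cv2.MORPH_OPEN,np.ones((2,2)))>0
    print('bar',B.sum(),np.median(z[B]),cv2.minAreaRect((C[B][:,:2]*1000).astype(np.float32)))
    q=(z>.017)&(z<.036)&(np.hypot(x-.5,y+.096)<.09)
    print('rest',cv2.minAreaRect((C[q][:,:2]*1000).astype(np.float32)))
E
python3 meas2.py
```

```text
top ring [0.5617 0.2227 0.0606] zmed 0.0705965732786602
hole 41 [0.5295 0.1918] r 0.0446 [217.4 144. ]
hole 36 [0.5891 0.2563] r 0.0433 [195.8 123.5]
mid [0.5593 0.2241] sep 0.0878 dir deg 47.2
white 0.5592 0.2237
socket [0.6887 0.2135 0.0856] [0.661 0.186 0.081] [0.716 0.256 0.09 ]
stand ((599.2789306640625, 219.06903076171875), (189.1843719482422, 269.6531677246094), 85.9188461303711)
handle 113 0.09798287180059884 ((502.2610778808594, -98.05754089355469), (37.311195373535156, 23.49094009399414), 7.117995262145996)
bar 302 0.032223040624138055 ((499.9360656738281, -100.755615234375), (111.95707702636719, 39.14814758300781), 6.672397136688232)
rest ((508.30645751953125, -94.9471206665039), (150.94235229492188, 63.99412155151367), 5.338518142700195)
side ring [0.5593 0.2251 0.0626] zmed 0.07013150658829859
hole 22 [0.5879 0.2618] r 0.0465 [173.5 276.6]
hole 17 [0.5289 0.1979] r 0.0409 [216.6 260.9]
mid [0.5584 0.2299] sep 0.087 dir deg 47.3
white nan nan
socket [0.6872 0.2183 0.0849] [0.661 0.189 0.081] [0.717 0.245 0.088]
stand ((598.603515625, 222.62445068359375), (189.01361083984375, 269.33282470703125), 85.96454620361328)
handle 83 0.09726549374490945 ((501.14569091796875, -95.27401733398438), (34.62118911743164, 27.971250534057617), 11.91633129119873)
bar 334 0.030996638635496288 ((369.0072021484375, 263.37249755859375), (117.91604614257812, 817.4405517578125), 20.00950050354004)
rest ((508.5174560546875, -92.2414779663086), (150.63162231445312, 68.19988250732422), 5.333574295043945)meas2.py:25: RuntimeWarning: Mean of empty slice.
  m=(rr<.03)&(g>1.25*med);print('white',X[m].mean().round(4),Y[m].mean().round(4))
  ret = ret.dtype.type(ret / rcount)
```

>>> apply_moves:
  deltas:
    - {"y": 28.6, "z": -26.4}
    - {"y": 28.6, "z": -26.4}
    - {"y": 28.6, "z": -26.4}
    - {"y": 28.6, "z": -26.4}
    - {"y": 28.6, "z": -26.4}
    - {"y": 28.6, "z": -26.4}
    - {"y": 28.6, "z": -26.4}
    - {"y": 28.6, "z": -26.4}
  gripper: -1

```text
$.deltas[0]: bad value
```

>>> apply_moves:
  deltas:
    - {"y": 28.6, "z": -26.4}
    - {"y": 28.6, "z": -26.4}
    - {"y": 28.6, "z": -26.4}
    - {"y": 28.6, "z": -26.4}
    - {"y": 28.6, "z": -26.4}
    - {"y": 28.6, "z": -26.4}
    - {"y": 28.6, "z": -26.4}
    - {"y": 28.6, "z": -26.4}

```text
$.deltas[0]: bad value
```

>>> apply_moves:
  deltas:
    - {"ax": 4.5}
    - {"ax": 4.5}
    - {}
    - {}

```text
$.deltas[0]: bad value
```

Run:
```python
from h import *
import pickle
s=get_state();print({k:np.round(v,3).tolist() for k,v in s.items()})
f=grab_frame('wrist');save('w1',f['color']);print(f['T'].round(4).tolist())
pickle.dump((f,s),open('w1.pkl','wb'))
```

```text
{'time_s': 0.7, 'q': [68.915, 19.089, 2.285, 83.961, -0.769, 76.967, -3.351], 'dq': [-0.069, 0.035, -0.025, -0.045, -0.019, -0.111, -0.038], 'effort': [-0.0, -65.814, 1.362, -40.575, 0.017, 0.003, 0.0], 'position': [0.173, -0.627, 0.231], 'orientation': [[0.0, 0.964, 0.266], [0.0, 0.266, -0.964], [-1.0, 0.0, -0.0]], 'contact_force': [0.295, 0.09, -0.087], 'moment': [0.052, 0.065, 0.006], 'finger_gap': 0.086}
[[0.2652, 0.9278, 0.2625, 0.2384], [-0.9642, 0.255, 0.0729, -0.6072], [0.0007, -0.2724, 0.9622, 0.3742], [0.0, 0.0, 0.0, 1.0]]
```

View pics/w1.png

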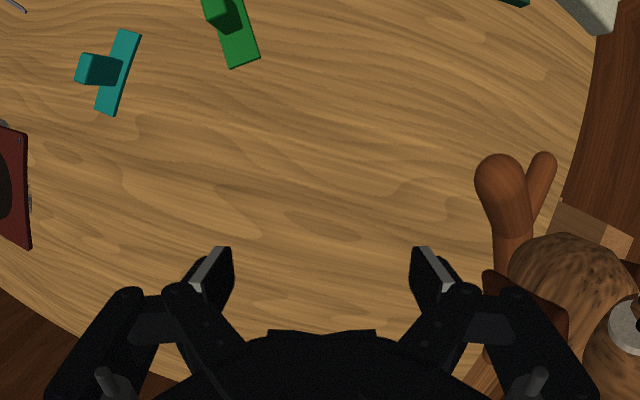

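The rows were refused because all six keys are needed, so the arm hasn't moved. The picture still shows the start pose: jaws at the bottom, turquoise/green look-alikes at (105,70) and (230,30).

>>> apply_moves:
  deltas:
    - {"x": 0, "y": 28.6, "z": -26.4, "ax": 0, "ay": 0, "az": 0}
    - {"x": 0, "y": 28.6, "z": -26.4, "ax": 0, "ay": 0, "az": 0}
    - {"x": 0, "y": 28.6, "z": -26.4, "ax": 0, "ay": 0, "az": 0}
    - {"x": 0, "y": 28.6, "z": -26.4, "ax": 0, "ay": 0, "az": 0}
    - {"x": 0, "y": 28.6, "z": -26.4, "ax": 0, "ay": 0, "az": 0}
    - {"x": 0, "y": 28.6, "z": -26.4, "ax": 0, "ay": 0, "az": 0}
    - {"x": 0, "y": 28.6, "z": -26.4, "ax": 0, "ay": 0, "az": 0}
    - {"x": 0, "y": 28.6, "z": -26.4, "ax": 0, "ay": 0, "az": 0}
  gripper: -1

```text
time_s: 1.55
position: [0.3377, -0.3609, 0.2316]
orientation: [[0.0, 0.964, 0.265], [-0.001, 0.265, -0.964], [-1.0, 0.0, 0.001]]
contact_force: [0.8, 0.7, -0.8]
finger_gap: 0.0855
```

>>> apply_moves:
  deltas:
    - {"x": 0, "y": 28.6, "z": -26.4, "ax": 0, "ay": 0, "az": 0}
    - {"x": 0, "y": 28.6, "z": -26.4, "ax": 0, "ay": 0, "az": 0}
    - {"x": 0, "y": 28.6, "z": -26.4, "ax": 0, "ay": 0, "az": 0}
    - {"x": 0, "y": 28.6, "z": -26.4, "ax": 0, "ay": 0, "az": 0}
    - {"x": 0, "y": 28.6, "z": -26.4, "ax": 0, "ay": 0, "az": 0}
    - {"x": 0, "y": 28.6, "z": -26.4, "ax": 0, "ay": 0, "az": 0}
    - {"x": 0, "y": 28.6, "z": -26.4, "ax": 0, "ay": 0, "az": 0}
    - {"x": 0, "y": 28.6, "z": -26.4, "ax": 0, "ay": 0, "az": 0}

```text
time_s: 2.35
position: [0.5023, -0.0965, 0.2317]
orientation: [[0.001, 0.964, 0.265], [-0.0, 0.265, -0.964], [-1.0, 0.001, 0.001]]
contact_force: [1.3, -0.8, 0.5]
finger_gap: 0.0854
```

>>> apply_moves:
  deltas:
    - {"x": 0, "y": 0, "z": 0, "ax": 4.5, "ay": 0, "az": 0}
    - {"x": 0, "y": 0, "z": 0, "ax": 4.5, "ay": 0, "az": 0}
    - {"x": 0, "y": 0, "z": 0, "ax": 0, "ay": 0, "az": 0}

```text
time_s: 2.65
position: [0.5017, -0.0976, 0.2314]
orientation: [[0.0, 0.994, 0.111], [-0.0, 0.111, -0.994], [-1.0, 0.0, 0.0]]
contact_force: [0.1, 0.5, -0.6]
finger_gap: 0.0857
```

Run:
```python
from h import *
import pickle
s=get_state();print({k:np.round(v,3).tolist() for k,v in s.items()})
f=grab_frame('wrist');save('w2',f['color']);print(f['T'].round(4).tolist())
pickle.dump((f,s),open('w2.pkl','wb'))
```

```text
{'time_s': 2.65, 'q': [32.218, 4.592, -27.422, 101.776, 2.199, 74.156, -79.369], 'dq': [0.604, -0.235, 0.269, 0.137, -0.096, 0.028, 5.358], 'effort': [-0.593, -42.667, -1.698, -40.131, -0.029, -0.011, -1.48], 'position': [0.502, -0.098, 0.231], 'orientation': [[0.0, 0.994, 0.111], [-0.0, 0.111, -0.994], [-1.0, 0.0, 0.0]], 'contact_force': [0.068, 0.461, -0.561], 'moment': [-0.044, -0.003, 0.049], 'finger_gap': 0.086}
[[0.1104, 0.9564, 0.2705, 0.5695], [-0.9939, 0.106, 0.0309, -0.0888], [0.0009, -0.2723, 0.9622, 0.3743], [0.0, 0.0, 0.0, 1.0]]
```

View pics/w2.png

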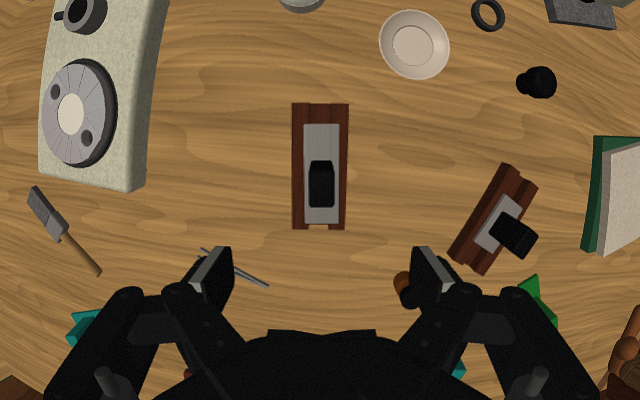

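The wrist view shows the wide spanner at (321,175) between the jaw lines, with its bar from (321,124) to (321,224). The narrow one is at (500,225). I'll refine the position with the fisheye cloud.

```bash
cat >> h.py <<'E'
def rays(f):
    K=f['camera_matrix'];v,u=np.mgrid[0:400,0:640]
    a=(u-K[0,2])/K[0,0];b=(v-K[1,2])/K[1,1];th=np.hypot(a,b)+1e-9
    t=np.tan(th)/th
    return np.stack([a*t,-b*t,-np.ones_like(a)],-1)   # unit depth
def wcloud(f):
    return (rays(f)*f['z_map'][...,None])@f['T'][:3,:3].T+f['T'][:3,3]
def plane(f,h):
    d=rays(f)@f['T'][:3,:3].T; t=(h-f['T'][2,3])/d[...,2]
    return f['T'][:3,3]+t[...,None]*d
E
python3 - <<'E'
from h import *
import pickle
f,s=pickle.load(open('w2.pkl','rb'))
C=wcloud(f);x,y,z=[C[...,i] for i in range(3)];c=f['color'].astype(int);sat=c.max(-1)-c.min(-1)
W=np.zeros((400,640),bool);W[95:235,285:355]=1
H=W&(z>.093)&(z<.104)&(c.max(-1)<70);print('handle',H.sum(),np.median(z[H]),cv2.minAreaRect((C[H][:,:2]*1000).astype(np.float32)))
B=W&(z>.026)&(z<.039)&(sat<25)&(c.max(-1)>70);B=cv2.morphologyEx(B.astype(np.uint8),cv2.MORPH_OPEN,np.ones((3,3)))>0
print('bar',B.sum(),np.median(z[B]),cv2.minAreaRect((C[B][:,:2]*1000).astype(np.float32)))
Pb=plane(f,.032);print('bar plane',cv2.minAreaRect((Pb[B][:,:2]*1000).astype(np.float32)))
R=W&(z>.015)&(z<.04);print('rest',cv2.minAreaRect((C[R][:,:2]*1000).astype(np.float32)))
r=W&(z<.01);print('table',np.median(z[r]))
# ring holes
cx,cy=.559,.2245
P=plane(f,.071);rr=np.hypot(P[...,0]-cx,P[...,1]-cy);g=f['color'].mean(-1)
an=(rr>.028)&(rr<.058);med=np.median(g[an]);M=(an&(g<.72*med)).astype(np.uint8)
nl,lab,st,ce=cv2.connectedComponentsWithStats(M)
for k in np.argsort(-st[1:,4])[:3]+1: print(st[k,4],ce[k].round(1),P[lab==k].mean(0).round(4))
S=(z>.0665)&(z<.075)&(rr<.075);print('ring',cv2.minEnclosingCircle((C[S][:,:2]*1000).astype(np.float32)),np.median(z[S]))
wh=(rr<.03)&(g>1.2*med);print('white',P[wh].mean(0))
E
```

```text
handle 963 0.09814892851397322 ((501.0787048339844, -96.60964965820312), (35.65457534790039, 23.977693557739258), 6.841846466064453)
bar 2219 0.032356967635149725 ((500.60699462890625, -96.43154907226562), (115.23538970947266, 40.180580139160156), 6.472649097442627)
bar plane ((500.7579650878906, -96.52734375), (114.93463134765625, 39.906497955322266), 6.447616100311279)
rest ((506.77825927734375, -93.42345428466797), (150.86181640625, 64.53645324707031), 5.009718418121338)
table 0.0005135854168778486
157 [ 86.4 137.6] [0.5292 0.1917 0.071 ]
118 [54.9 91.2] [0.5888 0.2563 0.071 ]
1 [68. 78.] [0.6042 0.2303 0.071 ]
ring ((559.232177734375, 223.87872314453125), 64.786865234375) 0.07037871768407322
white [0.55884591 0.2224953  0.071     ]
```

>>> apply_moves:
  deltas:
    - {"x": 22.4, "y": -0.8, "z": -1.2, "ax": 0, "ay": 0, "az": 0}
    - {"x": 22.4, "y": 0, "z": 0, "ax": 0, "ay": 0, "az": 0}
    - {"x": 22.4, "y": 0, "z": 0, "ax": 0, "ay": 0, "az": 0}
    - {"x": 22.4, "y": 0, "z": 0, "ax": 0, "ay": 0, "az": 0}
    - {"x": 22.4, "y": 0, "z": 0, "ax": 0, "ay": 0, "az": 0}
    - {"x": 22.4, "y": 0, "z": 0, "ax": 0, "ay": 0, "az": 0}
    - {"x": 22.4, "y": 0, "z": 0, "ax": 0, "ay": 0, "az": 0}
    - {"x": 22.4, "y": 0, "z": 0, "ax": 0, "ay": 0, "az": 0}

```text
time_s: 3.5
position: [0.5006, -0.0972, 0.0515]
orientation: [[0.0, 0.994, 0.113], [-0.0, 0.113, -0.994], [-1.0, 0.0, 0.0]]
contact_force: [0.5, -0.8, -0.5]
finger_gap: 0.0858
```

>>> apply_moves:
  deltas:
    - {"x": 0, "y": 0, "z": 0, "ax": 0, "ay": 0, "az": 0}
    - {"x": 0, "y": 0, "z": 0, "ax": 0, "ay": 0, "az": 0}
    - {"x": 0, "y": 0, "z": 0, "ax": 0, "ay": 0, "az": 0}
    - {"x": 0, "y": 0, "z": 0, "ax": 0, "ay": 0, "az": 0}
    - {"x": 0, "y": 0, "z": 0, "ax": 0, "ay": 0, "az": 0}
    - {"x": 0, "y": 0, "z": 0, "ax": 0, "ay": 0, "az": 0}
    - {"x": 0, "y": 0, "z": 0, "ax": 0, "ay": 0, "az": 0}
    - {"x": 0, "y": 0, "z": 0, "ax": 0, "ay": 0, "az": 0}
  gripper: 1

```text
time_s: 4.3
position: [0.5015, -0.097, 0.0534]
orientation: [[0.002, 0.994, 0.111], [-0.001, 0.111, -0.994], [-1.0, 0.002, 0.001]]
contact_force: [-1.5, -0.6, 7.2]
finger_gap: 0.0234
```

Run:
```python
from h import *
s=get_state();print({k:np.round(v,3).tolist() for k,v in s.items()})
f=grab_frame('wrist');save('w3',f['color'])
```

```text
{'time_s': 4.3, 'q': [30.123, 15.062, -26.964, 113.207, 8.463, 53.5, -84.689], 'dq': [-0.048, 0.052, -0.049, 0.032, 0.097, -0.012, -0.052], 'effort': [-0.282, -46.837, -3.838, -31.283, 0.093, -0.526, 0.016], 'position': [0.501, -0.097, 0.053], 'orientation': [[0.002, 0.994, 0.111], [-0.001, 0.111, -0.994], [-1.0, 0.002, 0.001]], 'contact_force': [-1.453, -0.57, 7.246], 'moment': [0.101, 0.36, -0.073], 'finger_gap': 0.023}
```

View pics/w3.png

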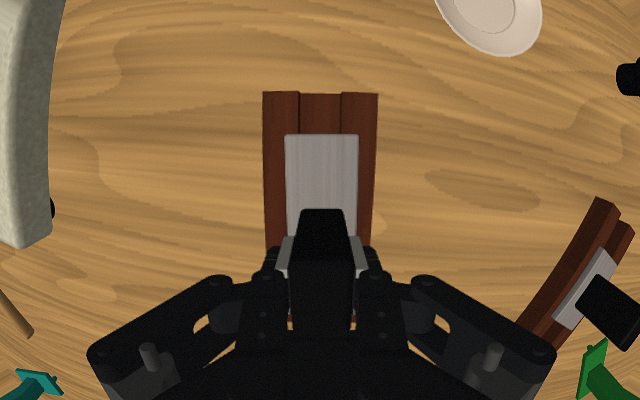

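The handle is held (gap 23 mm, bar at (321,190)). Lifting straight up.

>>> apply_moves:
  deltas:
    - {"x": -10, "y": 0, "z": 0, "ax": 0, "ay": 0, "az": 0}
    - {"x": -20, "y": 0, "z": 0, "ax": 0, "ay": 0, "az": 0}
    - {"x": -25, "y": 0, "z": 0, "ax": 0, "ay": 0, "az": 0}
    - {"x": -25, "y": 0, "z": 0, "ax": 0, "ay": 0, "az": 0}
    - {"x": -25, "y": 0, "z": 0, "ax": 0, "ay": 0, "az": 0}
    - {"x": -15, "y": 0, "z": 0, "ax": 0, "ay": 0, "az": 0}
    - {"x": 0, "y": 0, "z": 0, "ax": 0, "ay": 0, "az": 0}

```text
time_s: 5.05
position: [0.5019, -0.0969, 0.1748]
orientation: [[0.004, 0.994, 0.112], [-0.001, 0.112, -0.994], [-1.0, 0.004, 0.002]]
contact_force: [0.1, -0.4, -1.7]
finger_gap: 0.0233
```

```bash
cat > hold.py <<'E'
from h import *
import sys
n=sys.argv[1]
s=get_state();print({k:np.round(s[k],3).tolist() for k in ('time_s','q','position','orientation','contact_force','moment','finger_gap')})
f=grab_frame('wrist');save(n,f['color'])
C=wcloud(f);c=f['color'].astype(int);sat=c.max(-1)-c.min(-1)
p=s['position'];R=np.array(s['orientation'])
L=(C-p)@R*1000   # tool coords mm
B=(np.abs(L[...,2])<26)&(np.abs(L[...,1])<75)&(L[...,0]>10)&(L[...,0]<35)&(sat<25)&(c.max(-1)>70)&(f['z_map']>0)
B=cv2.morphologyEx(B.astype(np.uint8),cv2.MORPH_OPEN,np.ones((3,3)))>0
Q=L[B];print('bar top tool-x med',np.median(Q[:,0]).round(1),'rect (y,z)',cv2.minAreaRect(Q[:,1:].astype(np.float32)),'y max',np.percentile(Q[:,1],99.5).round(1),len(Q))
A=np.c_[Q[:,1:],np.ones(len(Q))];k=np.linalg.lstsq(A,Q[:,0],rcond=None)[0];print('tilt deg (y,z slope)',np.degrees(np.arctan(k[:2])).round(2),'x at centre',k[2].round(2))
E
python3 hold.py w4
```

```text
{'time_s': 5.05, 'q': [31.979, 6.909, -27.785, 106.294, 3.536, 67.394, -80.571], 'position': [0.502, -0.097, 0.175], 'orientation': [[0.004, 0.994, 0.112], [-0.001, 0.112, -0.994], [-1.0, 0.004, 0.002]], 'contact_force': [0.131, -0.357, -1.681], 'moment': [0.014, -0.032, 0.018], 'finger_gap': 0.023}
bar top tool-x med 21.1 rect (y,z) ((28.443307876586914, -0.8404998779296875), (58.2701530456543, 39.52997970581055), 0.016295813024044037) y max 57.4 5982
tilt deg (y,z slope) [ 0.25 -0.24] x at centre 20.93
```

View pics/w4.png

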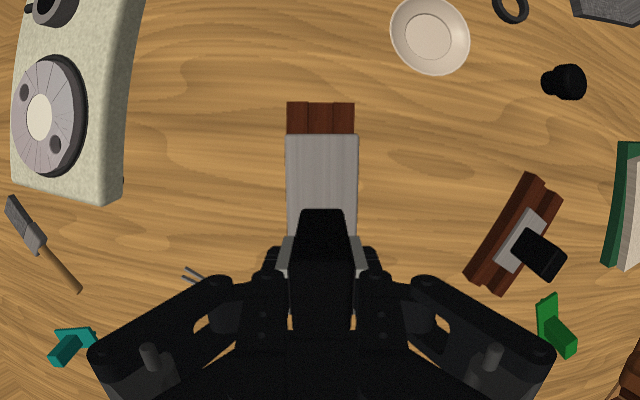

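>>> apply_moves:
  deltas:
    - {"x": 0, "y": 6, "z": -20, "ax": 0, "ay": 0, "az": 0}
    - {"x": 0, "y": 11, "z": -37, "ax": 0, "ay": 0, "az": 0}
    - {"x": 0, "y": 12.5, "z": -42, "ax": 0, "ay": 0, "az": 0}
    - {"x": 0, "y": 12.5, "z": -42, "ax": 0, "ay": 0, "az": 0}
    - {"x": 0, "y": 12.5, "z": -42, "ax": 0, "ay": 0, "az": 0}
    - {"x": 0, "y": 12.5, "z": -42, "ax": 0, "ay": 0, "az": 0}
    - {"x": 0, "y": 11, "z": -37, "ax": 0, "ay": 0, "az": 0}
    - {"x": 0, "y": 9.3, "z": -31, "ax": 0, "ay": 0, "az": 0}

```text
time_s: 5.9
position: [0.5539, 0.2064, 0.1707]
orientation: [[-0.002, 0.994, 0.113], [0.0, 0.113, -0.994], [-1.0, -0.002, -0.0]]
contact_force: [-0.3, 0.6, -2.3]
finger_gap: 0.0232
```

>>> apply_moves:
  deltas:
    - {"x": 0, "y": 5.4, "z": -19.8, "ax": 0, "ay": 0, "az": 0}
    - {"x": 0, "y": 0, "z": 0, "ax": -8.2, "ay": 0, "az": 0}
    - {"x": 0, "y": 0, "z": 0, "ax": -8.2, "ay": 0, "az": 0}
    - {"x": 0, "y": 0, "z": 0, "ax": -8.2, "ay": 0, "az": 0}
    - {"x": 0, "y": 0, "z": 0, "ax": -8.2, "ay": 0, "az": 0}
    - {"x": 0, "y": 0, "z": 0, "ax": -8.0, "ay": 0, "az": 0}
    - {"x": 0, "y": 0, "z": 0, "ax": 0, "ay": 0, "az": 0}
    - {"x": 0, "y": 0, "z": 0, "ax": 0, "ay": 0, "az": 0}

```text
time_s: 6.7
position: [0.5575, 0.2241, 0.1712]
orientation: [[-0.002, 0.683, 0.731], [-0.0, 0.731, -0.683], [-1.0, -0.001, -0.001]]
contact_force: [-0.1, -0.0, -2.4]
finger_gap: 0.0235
```

```bash
python3 hold.py w5
```

```text
{'time_s': 6.7, 'q': [10.071, 21.649, -45.178, 93.615, 15.972, 71.525, -81.258], 'position': [0.557, 0.224, 0.171], 'orientation': [[-0.002, 0.683, 0.731], [-0.0, 0.731, -0.683], [-1.0, -0.001, -0.001]], 'contact_force': [-0.104, -0.014, -2.427], 'moment': [-0.008, -0.004, -0.02], 'finger_gap': 0.023}
bar top tool-x med 21.2 rect (y,z) ((29.49496841430664, -1.158376693725586), (58.29511642456055, 40.38821792602539), 0.1087215468287468) y max 58.5 6155
tilt deg (y,z slope) [ 0.49 -0.36] x at centre 20.92
```

View pics/w5.png

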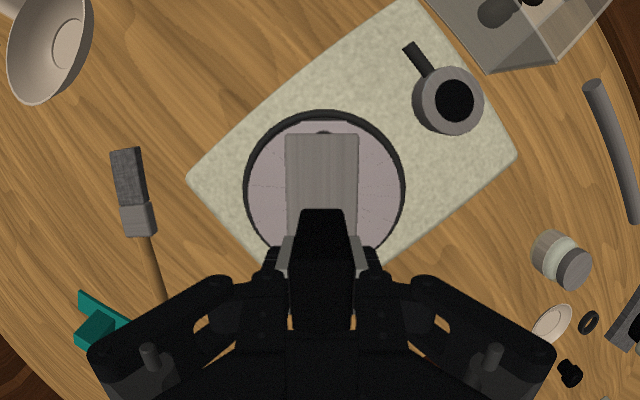

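The far hole shows at (324,132), just past the bar end, and the ring spans columns 243–405. I'll use this closer view to check the offset.

```bash
cat > ringfit.py <<'E'
from h import *
from scipy.optimize import least_squares
s=get_state();f=grab_frame('wrist');g=f['color'].mean(-1)
P=plane(f,.071);C=wcloud(f);z=C[...,2]
p=s['position'];R=np.array(s['orientation'])
m=((z>.066)&(z<.077)&(np.hypot(C[...,0]-.559,C[...,1]-.224)<.072)).astype(np.uint8)
m=cv2.morphologyEx(m,cv2.MORPH_OPEN,np.ones((3,3)))
cs,_=cv2.findContours(m,cv2.RETR_EXTERNAL,cv2.CHAIN_APPROX_NONE)
E=np.concatenate([P[c[:,0,1],c[:,0,0]] for c in cs]);E=E[np.hypot(E[:,0]-.559,E[:,1]-.224)>.056]
q=least_squares(lambda q:np.hypot(E[:,0]-q[0],E[:,1]-q[1])-q[2],[.559,.224,.063],loss='soft_l1',f_scale=.0005).x
print('ring',q.round(4),len(E),'z',np.median(z[m>0]))
q3=np.array([q[0],q[1],.071]);print('ring centre in tool (mm)',((q3-p)@R*1000).round(1))
rr=np.hypot(P[...,0]-.559,P[...,1]-.224);an=(rr>.030)&(rr<.060);L=(P-p)@R
h=an&(g<60)&(L[...,1]>.03)&(np.abs(L[...,2])<.03);print('hole visible px',h.sum(),(L[h].mean(0)*1000).round(1), (L[h].max(0)*1000).round(1))
E
python3 ringfit.py
```

```text
ring [0.559  0.2244 0.0626] 416 z 0.07088373290956035
ring centre in tool (mm) [100.4   1.2   0.9]
hole visible px 21 [100.4  54.    0.8] [100.4  54.5   4.9]
```

>>> apply_moves:
  deltas:
    - {"x": 10, "y": 1, "z": 1.3, "ax": 0, "ay": 0, "az": 0}
    - {"x": 12, "y": 0, "z": 0, "ax": 0, "ay": 0, "az": 0}
    - {"x": 12, "y": 0, "z": 0, "ax": 0, "ay": 0, "az": 0}
    - {"x": 10, "y": 0, "z": 0, "ax": 0, "ay": 0, "az": 0}
    - {"x": 8, "y": 0, "z": 0, "ax": 0, "ay": 0, "az": 0}
    - {"x": 3, "y": 0, "z": 0, "ax": 0, "ay": 0, "az": 0}
    - {"x": 0, "y": 0, "z": 0, "ax": 0, "ay": 0, "az": 0}

```text
time_s: 7.5
position: [0.5594, 0.2242, 0.1166]
orientation: [[-0.001, 0.679, 0.734], [-0.0, 0.734, -0.679], [-1.0, -0.001, -0.001]]
contact_force: [-0.2, 0.2, -2.1]
finger_gap: 0.0236
```

>>> apply_moves:
  deltas:
    - {"x": 2, "y": 0, "z": 0, "ax": 0, "ay": 0, "az": 0}
    - {"x": 2, "y": 0, "z": 0, "ax": 0, "ay": 0, "az": 0}
    - {"x": 2, "y": 0, "z": 0, "ax": 0, "ay": 0, "az": 0}
    - {"x": 2, "y": 0, "z": 0, "ax": 0, "ay": 0, "az": 0}
    - {"x": 0, "y": 0, "z": 0, "ax": 0, "ay": 0, "az": 0}

```text
time_s: 8.0
position: [0.5595, 0.2241, 0.1089]
orientation: [[-0.0, 0.68, 0.734], [-0.0, 0.734, -0.68], [-1.0, -0.0, -0.0]]
contact_force: [-0.4, -0.5, -2.1]
finger_gap: 0.0232
```

```bash
python3 hold.py w6
```

```text
{'time_s': 8.0, 'q': [8.845, 25.142, -43.841, 97.186, 18.889, 65.353, -83.089], 'position': [0.559, 0.224, 0.109], 'orientation': [[-0.0, 0.68, 0.734], [-0.0, 0.734, -0.68], [-1.0, -0.0, -0.0]], 'contact_force': [-0.374, -0.536, -2.115], 'moment': [-0.017, -0.003, 0.012], 'finger_gap': 0.023}
bar top tool-x med 21.2 rect (y,z) ((29.355819702148438, -1.2153167724609375), (40.28328323364258, 58.40119171142578), 89.8960952758789) y max 58.4 6171
tilt deg (y,z slope) [ 0.64 -0.24] x at centre 20.84
```

View pics/w6.png

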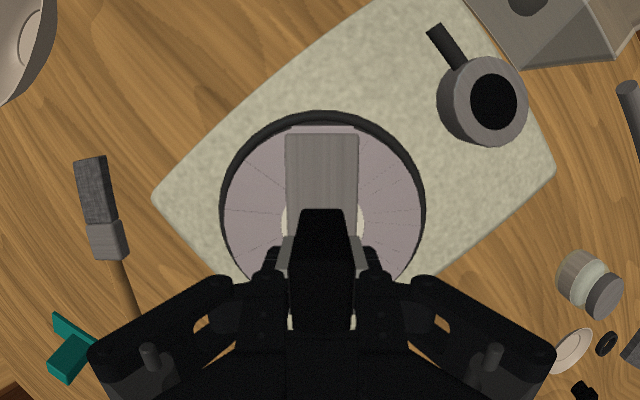

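The pins have entered about 3 mm with no force, and the bar is centred on the ring (columns 220–425). Continuing down.

>>> apply_moves:
  deltas:
    - {"x": 2, "y": 0, "z": 0, "ax": 0, "ay": 0, "az": 0}
    - {"x": 2, "y": 0, "z": 0, "ax": 0, "ay": 0, "az": 0}
    - {"x": 2, "y": 0, "z": 0, "ax": 0, "ay": 0, "az": 0}
    - {"x": 1, "y": 0, "z": 0, "ax": 0, "ay": 0, "az": 0}
    - {"x": 0, "y": 0, "z": 0, "ax": 0, "ay": 0, "az": 0}

```text
time_s: 8.55
position: [0.5595, 0.2242, 0.1019]
orientation: [[-0.0, 0.679, 0.734], [0.0, 0.734, -0.679], [-1.0, -0.0, -0.0]]
contact_force: [0.4, -0.2, -1.2]
finger_gap: 0.0233
```

>>> apply_moves:
  deltas:
    - {"x": 1, "y": 0, "z": 0, "ax": 0, "ay": 0, "az": 0}
    - {"x": 1, "y": 0, "z": 0, "ax": 0, "ay": 0, "az": 0}
    - {"x": 0, "y": 0, "z": 0, "ax": 0, "ay": 0, "az": 0}

```text
time_s: 8.85
position: [0.5597, 0.2243, 0.1004]
orientation: [[0.0, 0.679, 0.734], [0.0, 0.734, -0.679], [-1.0, 0.0, 0.0]]
contact_force: [-1.4, -0.1, 2.2]
finger_gap: 0.0237
```

Seated: the upward force rose by 4 N and the bar's underside is at about 71 mm. Now turning clockwise (+ax) in stages.

>>> apply_moves:
  deltas:
    - {"x": 0, "y": 0, "z": 0, "ax": 3, "ay": 0, "az": 0}
    - {"x": 0, "y": 0, "z": 0, "ax": 3, "ay": 0, "az": 0}
    - {"x": 0, "y": 0, "z": 0, "ax": 3, "ay": 0, "az": 0}
    - {"x": 0, "y": 0, "z": 0, "ax": 3, "ay": 0, "az": 0}
    - {"x": 0, "y": 0, "z": 0, "ax": 3, "ay": 0, "az": 0}
    - {"x": 0, "y": 0, "z": 0, "ax": 3, "ay": 0, "az": 0}
    - {"x": 0, "y": 0, "z": 0, "ax": 3, "ay": 0, "az": 0}
    - {"x": 0, "y": 0, "z": 0, "ax": 3, "ay": 0, "az": 0}

```text
time_s: 9.65
position: [0.56, 0.2242, 0.1004]
orientation: [[0.001, 0.92, 0.392], [0.0, 0.392, -0.92], [-1.0, 0.001, 0.0]]
contact_force: [0.7, -0.9, -1.1]
finger_gap: 0.0236
```

```bash
python3 hold.py w7
```

```text
{'time_s': 9.65, 'q': [5.284, 24.388, -39.079, 97.777, 16.89, 63.796, -105.744], 'position': [0.56, 0.224, 0.1], 'orientation': [[0.001, 0.92, 0.392], [0.0, 0.392, -0.92], [-1.0, 0.001, 0.0]], 'contact_force': [0.67, -0.887, -1.07], 'moment': [-0.169, -0.189, 0.148], 'finger_gap': 0.024}
bar top tool-x med 21.4 rect (y,z) ((26.530601501464844, -0.021509170532226562), (51.93491744995117, 72.53360748291016), 89.99767303466797) y max 61.6 8000
tilt deg (y,z slope) [2.   2.01] x at centre 21.85
```

View pics/w7.png

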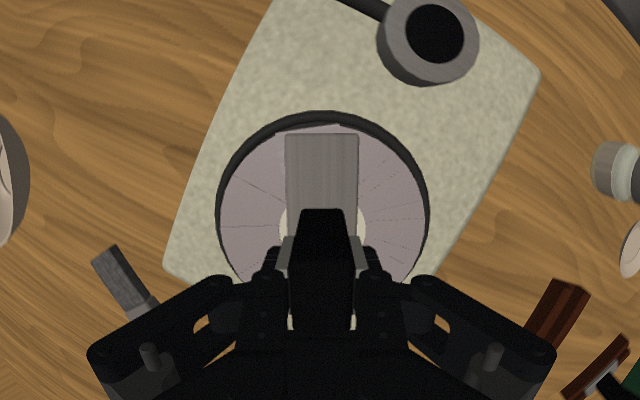

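>>> apply_moves:
  deltas:
    - {"x": 0.3, "y": 0, "z": 0, "ax": 3.3, "ay": 0, "az": 0}
    - {"x": 0, "y": 0, "z": 0, "ax": 3.3, "ay": 0, "az": 0}
    - {"x": 0, "y": 0, "z": 0, "ax": 3.3, "ay": 0, "az": 0}
    - {"x": 0, "y": 0, "z": 0, "ax": 3.3, "ay": 0, "az": 0}
    - {"x": 0, "y": 0, "z": 0, "ax": 3.3, "ay": 0, "az": 0}
    - {"x": 0, "y": 0, "z": 0, "ax": 3.3, "ay": 0, "az": 0}
    - {"x": 0, "y": 0, "z": 0, "ax": 3, "ay": 0, "az": 0}
    - {"x": 0, "y": 0, "z": 0, "ax": 2, "ay": 0, "az": 0}

```text
time_s: 10.5
position: [0.5602, 0.2241, 0.1004]
orientation: [[0.001, 1.0, -0.029], [-0.0, -0.029, -1.0], [-1.0, 0.001, 0.0]]
contact_force: [0.2, -1.2, 1.6]
finger_gap: 0.0235
```

```bash
python3 hold.py w8
```

```text
{'time_s': 10.5, 'q': [1.854, 23.312, -34.554, 97.946, 14.616, 63.207, -128.805], 'position': [0.56, 0.224, 0.1], 'orientation': [[0.001, 1.0, -0.029], [-0.0, -0.029, -1.0], [-1.0, 0.001, 0.0]], 'contact_force': [0.192, -1.216, 1.578], 'moment': [-0.29, -0.169, 0.168], 'finger_gap': 0.024}
bar top tool-x med 21.4 rect (y,z) ((26.058345794677734, 0.0010318756103515625), (51.99120330810547, 72.51323699951172), 89.99394226074219) y max 61.1 7978
tilt deg (y,z slope) [1.97 1.47] x at centre 21.9
```

View pics/w8.png

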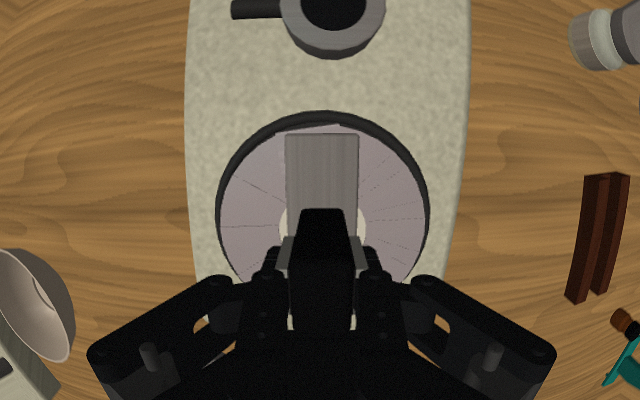

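>>> apply_moves:
  deltas:
    - {"x": 0, "y": 0, "z": 0, "ax": 2, "ay": 0, "az": 0}
    - {"x": 0, "y": 0, "z": 0, "ax": 2, "ay": 0, "az": 0}
    - {"x": 0, "y": 0, "z": 0, "ax": 1.5, "ay": 0, "az": 0}
    - {"x": 0, "y": 0, "z": 0, "ax": 1, "ay": 0, "az": 0}
    - {"x": 0, "y": 0, "z": 0, "ax": 1, "ay": 0, "az": 0}

```text
time_s: 11.05
position: [0.5603, 0.224, 0.1004]
orientation: [[0.001, 0.987, -0.159], [-0.0, -0.159, -0.987], [-1.0, 0.001, -0.0]]
contact_force: [1.8, -3.1, 5.1]
finger_gap: 0.0234
```

```bash
python3 -c "
from cell import get_state
import numpy as np
s=get_state();print(np.round(s['q'],1),np.round(s['moment'],3))"
```

```text
[   0.8   23.   -33.2   98.    14.    63.1 -135.8] [-0.628 -0.436  0.172]
```

>>> apply_moves:
  deltas:
    - {"x": 0, "y": 0, "z": 0, "ax": 1, "ay": 0, "az": 0}
    - {"x": 0, "y": 0, "z": 0, "ax": 1, "ay": 0, "az": 0}

```text
time_s: 11.25
position: [0.5603, 0.224, 0.1004]
orientation: [[0.001, 0.981, -0.193], [-0.0, -0.193, -0.981], [-1.0, 0.001, -0.0]]
contact_force: [1.5, -2.7, 5.9]
finger_gap: 0.0234
```

```bash
python3 -c "
from cell import get_state
import numpy as np
s=get_state();print(np.round(s['q'],1),np.round(s['moment'],3))"
```

```text
[   0.6   23.   -32.9   98.    13.8   63.  -137.7] [-0.643 -0.441  0.094]
```

>>> apply_moves:
  deltas:
    - {"x": 0, "y": 0, "z": 0, "ax": 1, "ay": 0, "az": 0}
    - {"x": 0, "y": 0, "z": 0, "ax": 0, "ay": 0, "az": 0}

```text
time_s: 11.45
position: [0.5602, 0.224, 0.1004]
orientation: [[0.001, 0.978, -0.21], [-0.0, -0.21, -0.978], [-1.0, 0.001, -0.0]]
contact_force: [1.5, -3.4, 5.8]
finger_gap: 0.0234
```

```bash
python3 hold.py w9
```

```text
{'time_s': 11.45, 'q': [0.417, 22.919, -32.684, 98.021, 13.705, 63.007, -138.597], 'position': [0.56, 0.224, 0.1], 'orientation': [[0.001, 0.978, -0.21], [-0.0, -0.21, -0.978], [-1.0, 0.001, -0.0]], 'contact_force': [1.526, -3.361, 5.812], 'moment': [-0.725, -0.367, 0.177], 'finger_gap': 0.023}
bar top tool-x med 21.3 rect (y,z) ((25.73520278930664, 0.013265609741210938), (51.93794250488281, 72.8499984741211), 89.98925018310547) y max 61.0 7987
tilt deg (y,z slope) [1.89 1.3 ] x at centre 21.92
```

>>> apply_moves:
  deltas:
    - {"x": 0, "y": 0, "z": 0, "ax": 1, "ay": 0, "az": 0}
    - {"x": 0, "y": 0, "z": 0, "ax": 0, "ay": 0, "az": 0}

```text
time_s: 11.7
position: [0.5602, 0.2239, 0.1004]
orientation: [[0.002, 0.974, -0.226], [-0.001, -0.226, -0.974], [-1.0, 0.002, 0.0]]
contact_force: [2.2, -3.2, 5.8]
finger_gap: 0.0236
```

```bash
python3 hold.py w10
```

```text
{'time_s': 11.7, 'q': [0.276, 22.88, -32.521, 98.032, 13.659, 62.993, -139.477], 'position': [0.56, 0.224, 0.1], 'orientation': [[0.002, 0.974, -0.226], [-0.001, -0.226, -0.974], [-1.0, 0.002, 0.0]], 'contact_force': [2.21, -3.24, 5.834], 'moment': [-0.873, -0.496, 1.122], 'finger_gap': 0.024}
bar top tool-x med 21.4 rect (y,z) ((25.977474212646484, -0.008113861083984375), (72.33907318115234, 51.97856521606445), 0.03744033724069595) y max 61.0 7985
tilt deg (y,z slope) [2.02 1.53] x at centre 21.83
```

View pics/w10.png

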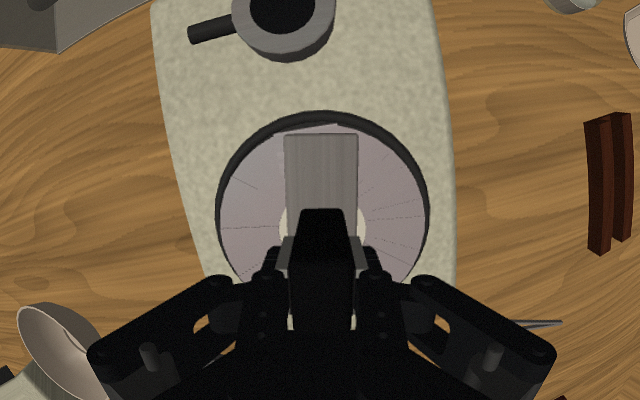

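The moment jumped from 0.17 to 1.12 N m at bar angle -13.1° (I expected about -12.2°), so this is the hard stop. I'll ease off the twist and release.

>>> apply_moves:
  deltas:
    - {"x": -0.3, "y": 0, "z": 0, "ax": -1, "ay": 0, "az": 0}
    - {"x": 0, "y": 0, "z": 0, "ax": -0.5, "ay": 0, "az": 0}
    - {"x": 0, "y": 0, "z": 0, "ax": 0, "ay": 0, "az": 0}
    - {"x": 0, "y": 0, "z": 0, "ax": 0, "ay": 0, "az": 0}

```text
time_s: 12.15
position: [0.56, 0.2242, 0.1004]
orientation: [[0.001, 0.979, -0.202], [0.0, -0.202, -0.979], [-1.0, 0.001, -0.0]]
contact_force: [3.2, -3.4, 6.1]
finger_gap: 0.0233
```

>>> apply_moves:
  deltas:
    - {"x": 0, "y": 0, "z": 0, "ax": 0, "ay": 0, "az": 0}
    - {"x": 0, "y": 0, "z": 0, "ax": 0, "ay": 0, "az": 0}
    - {"x": 0, "y": 0, "z": 0, "ax": 0, "ay": 0, "az": 0}
    - {"x": 0, "y": 0, "z": 0, "ax": 0, "ay": 0, "az": 0}
    - {"x": 0, "y": 0, "z": 0, "ax": 0, "ay": 0, "az": 0}
    - {"x": 0, "y": 0, "z": 0, "ax": 0, "ay": 0, "az": 0}
    - {"x": 0, "y": 0, "z": 0, "ax": 0, "ay": 0, "az": 0}
    - {"x": 0, "y": 0, "z": 0, "ax": 0, "ay": 0, "az": 0}
  gripper: -1

```text
time_s: 12.95
position: [0.5596, 0.2243, 0.1002]
orientation: [[0.0, 0.98, -0.201], [0.0, -0.201, -0.98], [-1.0, -0.0, -0.0]]
contact_force: [-0.3, -0.5, 0.3]
finger_gap: 0.0856
```

```bash
python3 hold.py w11
```

```text
{'time_s': 12.95, 'q': [0.485, 22.945, -32.799, 98.041, 13.701, 63.042, -138.11], 'position': [0.56, 0.224, 0.1], 'orientation': [[0.0, 0.98, -0.201], [0.0, -0.201, -0.98], [-1.0, -0.0, -0.0]], 'contact_force': [-0.319, -0.546, 0.336], 'moment': [-0.048, 0.059, 0.012], 'finger_gap': 0.086}
bar top tool-x med 21.3 rect (y,z) ((1.41094970703125, -0.012495040893554688), (122.70330810546875, 51.97385787963867), 0.011878935620188713) y max 61.6 9301
tilt deg (y,z slope) [-2.38  0.96] x at centre 24.67
```

View pics/w11.png

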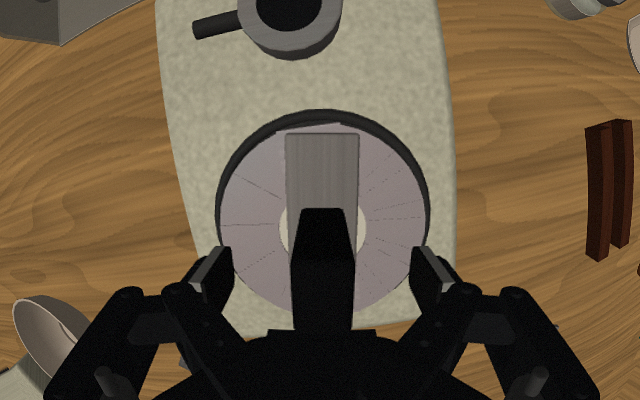

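Released: the fingers are clear and the spanner stands square on the ring. Retreating straight up, then sideways enough for a clear view.

>>> apply_moves:
  deltas:
    - {"x": -10, "y": 0, "z": 0, "ax": 0, "ay": 0, "az": 0}
    - {"x": -25, "y": 0, "z": 0, "ax": 0, "ay": 0, "az": 0}
    - {"x": -30, "y": 0, "z": 0, "ax": 0, "ay": 0, "az": 0}
    - {"x": -30, "y": 0, "z": 0, "ax": 0, "ay": 0, "az": 0}
    - {"x": -30, "y": 0, "z": 0, "ax": 0, "ay": 0, "az": 0}
    - {"x": -20, "y": 0, "z": 20, "ax": 0, "ay": 0, "az": 0}
    - {"x": 0, "y": 0, "z": 40, "ax": 0, "ay": 0, "az": 0}
    - {"x": 0, "y": 0, "z": 40, "ax": 0, "ay": 0, "az": 0}

```text
time_s: 13.8
position: [0.5394, 0.1262, 0.2467]
orientation: [[0.002, 0.98, -0.199], [0.001, -0.199, -0.98], [-1.0, 0.002, -0.001]]
contact_force: [0.1, -0.2, 0.2]
finger_gap: 0.0857
```

>>> apply_moves:
  deltas:
    - {"x": 0, "y": 0, "z": 40, "ax": 0, "ay": 0, "az": 0}
    - {"x": 0, "y": 0, "z": 40, "ax": 0, "ay": 0, "az": 0}
    - {"x": 0, "y": 0, "z": 30, "ax": 0, "ay": 0, "az": 0}
    - {"x": 0, "y": 0, "z": 20, "ax": 0, "ay": 0, "az": 0}
    - {"x": 0, "y": 0, "z": 0, "ax": 0, "ay": 0, "az": 0}
    - {"x": 0, "y": 0, "z": 0, "ax": 0, "ay": 0, "az": 0}

```text
time_s: 14.4
position: [0.5134, -0.0007, 0.2459]
orientation: [[0.001, 0.979, -0.202], [0.0, -0.202, -0.979], [-1.0, 0.001, -0.0]]
contact_force: [-0.6, 0.9, 0.2]
finger_gap: 0.085
```

```bash
cat > fin.py <<'E'
from h import *
ims=[]
for n in ('top','side'):
    f=grab_frame(n);C=cloud(f);x,y,z=[C[...,i] for i in range(3)];c=f['color'].astype(int)
    near=np.hypot(x-.5595,y-.224)<.075
    H=near&(z>.138)&(z<.152);print(n,'handle',H.sum(),np.median(z[H]) if H.any() else None, cv2.minAreaRect((C[H][:,:2]*1000).astype(np.float32)) if H.any() else '')
    B=near&(z>.0755)&(z<.084);print('bar z',B.sum(),np.median(z[B]),cv2.minAreaRect((C[B][:,:2]*1000).astype(np.float32)))
    R=near&(z>.066)&(z<.075);print('ring z',np.median(z[R]))
    so=(z>.081)&(z<.09)&(np.hypot(x-.69,y-.215)<.045);print('socket',np.median(C[so],0).round(4))
    a=f['color'][70:190,150:270] if n=='top' else f['color'][200:320,110:260]
    ims.append(cv2.resize(a,(400,400 if n=='top' else 320),interpolation=cv2.INTER_CUBIC)[:320])
save('fin',np.hstack(ims))
s=get_state();f=grab_frame('wrist');save('wfin',f['color']);print(s['time_s'],s['position'])
E
python3 fin.py
```

```text
top handle 127 0.1446260819220634 ((560.2044677734375, 222.96397399902344), (24.436655044555664, 36.90705490112305), 78.86265563964844)
bar z 410 0.07909594226766481 ((561.4259033203125, 227.95086669921875), (74.12378692626953, 116.9811782836914), 75.00779724121094)
ring z 0.07085448794572757
socket [0.6871 0.2146 0.0857]
side handle 202 0.1440835160793283 ((559.6784057617188, 225.45372009277344), (23.444599151611328, 37.21981430053711), 79.43490600585938)
bar z 619 0.07875116821422412 ((559.4595336914062, 226.16053771972656), (40.55260467529297, 116.75769805908203), 79.89041137695312)
ring z 0.07026159267452342
socket [0.6868 0.2187 0.0847]
14.5 [5.13492027e-01 3.56610928e-04 2.45541023e-01]
```

View pics/fin.png

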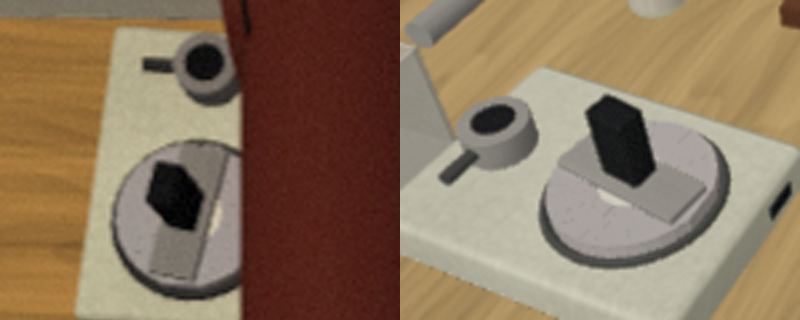

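View pics/wfin.png

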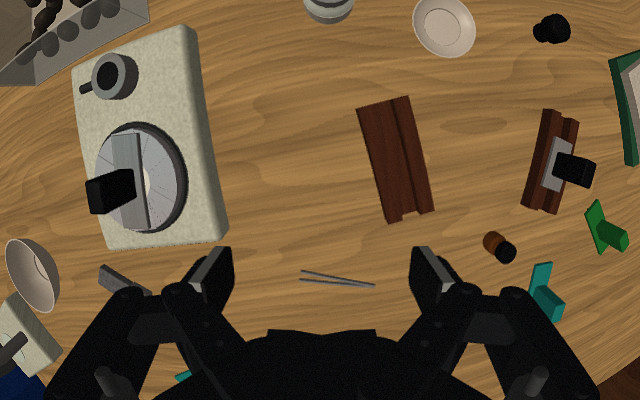

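In the last pictures the spanner stands in the ring (wrist view around (130,180)) and the narrow one is still on its rest at (560,165). Seating and angle both agree, so I'm handing in.

```bash
python3 -c "
from cell import workorder,get_state
print(workorder.job_done(),get_state()['time_s'])"
```

```text
the job is handed in; nothing more can be done
the job is handed in; nothing more can be done
```

I set the wide spanner's pins fully into the ring, turned the ring clockwise to its hard stop and let go. The spanner is standing in the ring, and I handed the job in at about 14.5 s with the arm clear. The narrow spanner was left on its rest, and I never pushed the ring with the fingers.

- **Seating:** after release the bar's top is at 79 mm and the handle's top at 144–145 mm; seated, they should be at 79 and 145 mm. The pins went in without resistance, and a light contact force came at full depth, before any turning.
- **Stop:** the turning moment jumped from 0.17 to 1.1 N m with the bar at -13°. I expected the stop at about -12°: the socket line at -4° plus 8° of play. I then eased the twist by 1.5°, within the play, before letting go.
- **Not seen directly:** the bar hides the ring's holes, so their line-up with the socket is inferred from the stop and the angle. The bar itself now sits at about -11°, off the socket line because of the play.
- **Disagreements:** the side camera placed things up to about 3 mm (6 mm for the ring's holes) farther left than the top camera. I used the top and wrist views, which agreed with each other. My first move calls were refused for missing keys, with no motion.

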